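Crank the coupon stop to the tall rider

TASK

Set the screw-driven coupon stop on the welding table: turn its handwheel by the crank grip until the carriage's pointer lines up with the tall pointed rider on the scale, not with the low flat rider. Move the carriage by the handwheel only, never by pushing it, and let go of the grip.

Things in the scene. Friction and masses are not known exactly. Their poses are not given: they have to be found in the camera images.
- grip_mid (a point): Middle of the upright black crank grip on the handwheel: round, 22 mm across, 42 mm tall, 20 mm of it above this point, spinning freely on its pin (the wrist need not turn with it). The point is 28 mm above the wheel's flat top, 24 mm above its low hub, and circles the wheel's axis at 40 mm radius. Nothing else of the slide is higher than the hub, 74 mm above the table.
- wheel_axis (a point): Point on the upright axis of the handwheel, as high as grip_mid. The wheel is a flat level aluminium disc 100 mm across on a grey gearbox at one end of the slide. Clockwise from above drives the carriage away from the wheel, 80 mm a turn (12.7 mm per rad), counter-clockwise back; 85 mm or more of way is left at the start. Turns with 2 to 3 N at the grip, stays where left.
- carriage: Steel block 52 x 50 x 28 mm with a dark stop blade on top, sliding along the base; its thin dark pointer lies over the graduated scale strip on the robot's side. Its top is 64 mm above the table. Origin: tip of the pointer, on the scale's upper face, 18 mm above the table. Its y axis runs along the scale away from the wheel, x from the scale to the block.
- tall_rider: Dark steel rider fixed across the scale: saddle 26 x 12 x 7 mm with an upright pointed fin, 35 mm high in all. Marks the wanted setting. Origin: scale's upper face, on its centre line and on the line the pointer's tip runs along. The other rider is a like saddle with no fin, 27 mm or more away, nearer or farther. Both start 20 to 90 mm beyond the pointer, away from the wheel.

How it is judged (in metres and radians):
At the end, for the whole second after the job is handed in: The pointer's tip is within 10 mm, along the scale, of the centre line of the tall rider, and the carriage is at rest (y of tall_rider in the frame of carriage between -0.01 and 0.01 m and linear speed of carriage below 0.005 m/s); the robot touches nothing.
It fails at once if the carriage is pushed by the gripper or arm instead of being moved by the handwheel (contact force between any of the fingers, the arm and carriage above 3 N).
It also fails if it takes over 45 s, if anything falls off the work surface, if the arm or the gripper's body presses on something with over 40 N, if the wrist force passes 120 N, or if a joint passes its speed limit or range.

ROBOT

A 6-joint arm with a two-finger parallel gripper is mounted at the origin on the work surface; the furniture and walls round the work are solid. World frame = base frame: x ahead of the robot, y to its left, z up, the work surface at z = 0. Lengths are in mm, angles in rad, forces in N, time in s.
With the tool pointing down it reaches from about 425 to 950 mm from the base axis. Payload 14.7 kg.
Tool frame: the origin (TCP) lies midway between the tips of the shut fingers; the grasp point (between the pads) lies 19 mm behind it; z points along the fingers, y is the line along which they close (so a half turn about z gives the same grasp; the last joint's range is limited). The gripper opens to 85 mm and grips with 20 to 120 N. Pads are 22 mm wide; open, the fingers measure 114 mm over their backs; the gripper's body (76 mm by 85 mm) begins 54 mm behind the grasp point. The pads swing forward as they close: fully open they stand 13 mm farther back than shut.
Start: joints at [-1.198, 0.48, 1.596, -0, 1.065, -0.047], TCP at [264.94, -593.548, 231.297] pointing down, gripper open.
Joint ranges: [-2.75, 2.75], [-0.82, 2.05], [0.23, 2.67], [-1.56, 4.7], [0.09, 2.69], [-2.92, 2.92]. Speed limits (rad/s): [1.89, 1.89, 2.39, 3.01, 3.01, 3.01].

INTERFACE

Orientations are given as [roll, pitch, yaw] about the fixed x, y, z axes, in that order (R = Rz(yaw) Ry(pitch) Rx(roll)).
In Python, from workcell import robot gives the robot as it stands. The module is installed in compiled form; this text tells all that it offers. Calls block until the motion is done:
- robot.move_ptp(position, orientation): joint-space move of the TCP to a pose.
- robot.move_l(position, rotation=None, speed=150): straight line of the TCP; rotation=None keeps the orientation; speed is the mean speed in mm/s.
- robot.move_joints(angles): joint-space move.
- robot.grip(opening): finger opening in mm; the grip force is fixed at half the most; returns when the fingers have stopped.
- robot.dwell(seconds).
- robot.ik(position, orientation): joint angles nearest the present ones, or None.
- robot.capture(name): name is "scene" or "side" or "wrist"; returns a dict with "pixels" (420x560x3 uint8, red, green, blue), "z_map" (420x560 float32, mm along the optical axis (not along the pixel's ray), 0 where there is no reading), "fx", "fy", "cx", "cy" (pixels), "dist_coeffs" ([k1, k2, p1, p2, k3] as OpenCV has them; the pictures are not rectified), "camera_from_world" (4x4, takes a point from world to camera coordinates); the wrist camera has in their place "hand_eye" (4x4, takes a point from camera to tool coordinates, whose origin is the TCP and whose axes are the flange's). Camera axes: x right, y up, looking along -z (the intrinsics and any distortion apply to the point x, -y, -z); pixel columns grow to the right and rows downward; lengths in mm; the calibration is good to about 2 mm. A picture is of the moment at which its call begins: read the wrist's pose just before it.
A pose or a line that the arm cannot do raises robot.MotionError and nothing moves.
- robot.job_done(): hands the job in; it is judged then, once.
Readings, each from a call of its own:
- robot.read_clock(): time.
- robot.read_qpos(): joint angles.
- robot.read_joint_vel(): joint speeds.
- robot.read_tau(): joint torques, N m.
- robot.read_position(): TCP position.
- robot.read_tool_rot(): TCP orientation.
- robot.read_ft_force(): force on the tool from outside, world axes, zero at the start.
- robot.read_ft_torque(): the same for the moment, N m.
- robot.read_width(): finger opening in mm.
- robot.read_grasp_force(): force on a finger pad.
Only numpy, scipy, OpenCV 4.12 (cv2) and the standard library are available. Lean on these libraries where they do the work, as an engineer would, in place of code of your own. Each camera call takes 0.05 s, during which the arm holds its last target. There are 200 camera calls.

## Working session

There is one attempt and no reset: what is moved stays moved. The work goes in short steps, each a Python script; the robot and the scene stay as the last script left them, time stands still between calls to the robot, and variables do not carry over. Pictures are saved under pics/ and viewed, at most 10 in all, crops included, and the job is handed in when it is done.

```bash
mkdir -p pics; cat > h.py <<'E'
import numpy as np, cv2
from workcell import robot
def cap(n,f):
    p=np.array(robot.read_position()); r=np.array(robot.read_tool_rot())
    c=robot.capture(n); c['p']=p; c['r']=r
    cv2.imwrite(f'pics/{f}.png',c['pixels'][:,:,::-1]); np.save(f'{f}.npy',c,allow_pickle=True); return c
def load(f): return np.load(f'{f}.npy',allow_pickle=True).item()
def wfc(c):
    if 'camera_from_world' in c: return np.linalg.inv(np.array(c['camera_from_world']))
    from scipy.spatial.transform import Rotation as R
    T=np.eye(4); T[:3,:3]=R.from_euler('xyz',c['r']).as_matrix(); T[:3,3]=c['p']
    return T@np.array(c['hand_eye'])
def ray(c,u,v):
    K=np.array([[c['fx'],0,c['cx']],[0,c['fy'],c['cy']],[0,0,1.]])
    x,y=cv2.undistortPoints(np.array([[[u,v]]],float),K,np.array(c['dist_coeffs'],float))[0,0]
    T=wfc(c); return T[:3,3],T[:3,:3]@np.array([x,-y,-1.])
def plane(c,u,v,z):
    o,d=ray(c,u,v); return o+d*(z-o[2])/d[2]
def depth(c,u,v):
    o,d=ray(c,u,v); return o+d*c['z_map'][int(round(v)),int(round(u))]
def cloud(c):
    K=np.array([[c['fx'],0,c['cx']],[0,c['fy'],c['cy']],[0,0,1.]])
    H,W=c['z_map'].shape; g=np.stack(np.meshgrid(np.arange(W),np.arange(H)),-1).reshape(-1,1,2).astype(float)
    n=cv2.undistortPoints(g,K,np.array(c['dist_coeffs'],float))[:,0]
    T=wfc(c); z=c['z_map'].reshape(-1,1)
    P=np.c_[n[:,:1],-n[:,1:],-np.ones(len(n))]*z
    return (P@T[:3,:3].T+T[:3,3]).reshape(H,W,3)
E
python3 -c "
from h import *
a=[cap(n,n)for n in('scene','side','wrist')]
print(robot.read_clock(),robot.read_tool_rot(),[wfc(c)[:3,3].round() for c in a])
m=np.vstack([np.hstack([a[0]['pixels'],a[1]['pixels']]),np.hstack([a[2]['pixels'],a[2]['pixels']*0])])
cv2.imwrite('pics/all.png',cv2.resize(m[:,:,::-1],(800,600),interpolation=cv2.INTER_AREA))"
```

```text
0.15 [-3.14063273e+00 -5.07554614e-05  4.19818001e-01] [array([148., 537., 601.]), array([196., 538., 609.]), array([ 325., -566.,  374.])]
```

View pics/all.png

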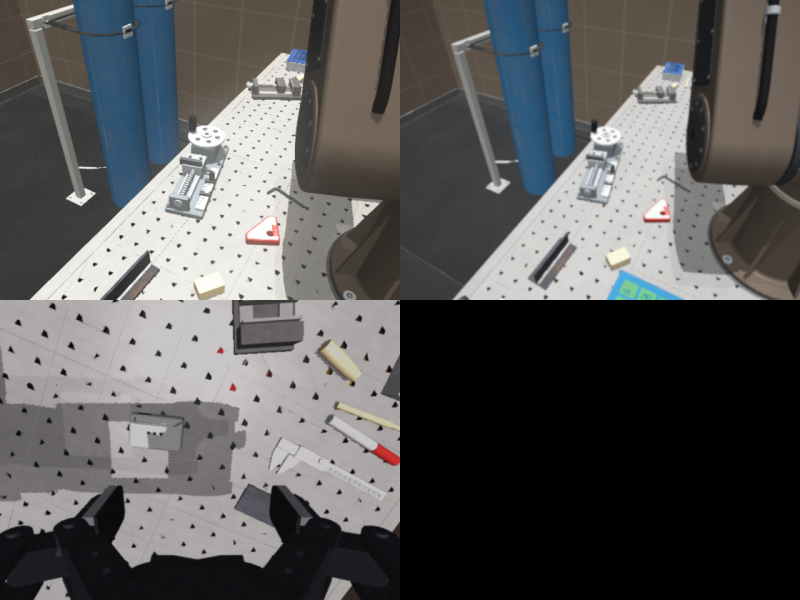

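View pics/scene.png

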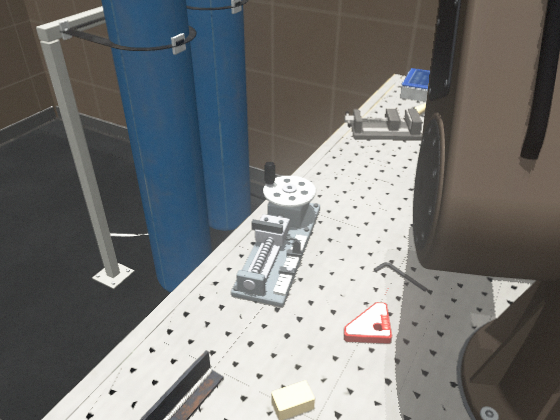

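The scene picture shows the slide at about (275,235), with the wheel hub at (290,187), the black grip at (269,172) and blue gas cylinders behind it. The side picture shows the same. I'll locate these and crop in on them.

```bash
python3 -c "
from h import *
c=load('scene')
print('hub',plane(c,290,187,74),'grip mid',plane(c,269,173,98),'depth',depth(c,290,187),depth(c,269,173))
print('ends',plane(c,234,293,0),plane(c,284,302,0),plane(c,318,206,0))
s=load('side')
w=[]
for k,(x,y) in((c,(215,150)),(s,(255,165))):
  i=k['pixels'][y:y+160,x:x+110 if k is c else x+110]
  w.append(cv2.resize(i,None,fx=3.6,fy=3.6,interpolation=cv2.INTER_CUBIC))
cv2.imwrite('pics/crop.png',np.hstack(w)[:,:,::-1])
P=cloud(c); m=(P[...,2]>30)&(c['z_map']>0)&(abs(P[...,0]-plane(c,290,187,74)[0])<300)
for n,(u,v) in dict(cylA=(165,240),cylB=(225,200)).items(): print(n,depth(c,u,v))
"
```

```text
hub [ 514.27586261 -156.74237404   74.        ] grip mid [ 554.13123937 -146.80206739   98.        ] depth [ 513.27504356 -154.8495301    75.4396097 ] [ 552.01503403 -143.24392339  100.62056336]
ends [496.34088619  66.79745734   0.        ] [415.08525532  43.2575893    0.        ] [ 483.08622718 -221.58353029    0.        ]
cylA [1180.33959622 -464.38678088 -558.09802419]
cylB [1221.75424047 -893.06436163 -660.71170449]
```

View pics/crop.png

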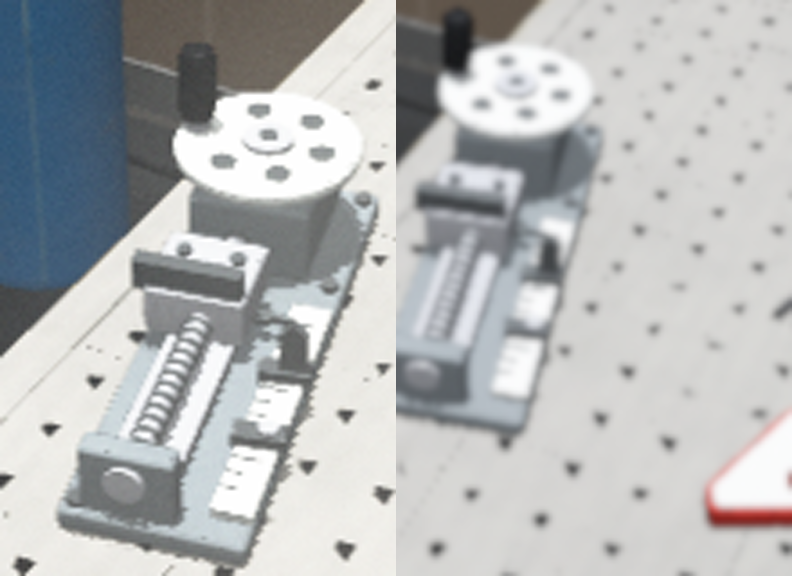

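The near rider at crop (293,350) has the fin, so that is the tall one; the flat rider is farther out at (262,430). Now a close view from above with the wrist camera.

```bash
python3 -c "
from h import *
robot.move_ptp([455,-130,290],[np.pi,0,1.84])
c=cap('wrist','w1'); print(robot.read_clock(),robot.read_qpos(),robot.read_position(),wfc(c)[:3,3])
for f in [(274,225)]: pass
"
```

```text
2.0333 [-3.43792048e-01  1.67531960e-01  1.91061672e+00 -1.51274662e-04
  1.06350369e+00 -6.11374373e-01] [ 455.08237915 -130.79261117  289.87183135] [437.4401382  -65.91375974 433.03794016]
```

View pics/w1.png

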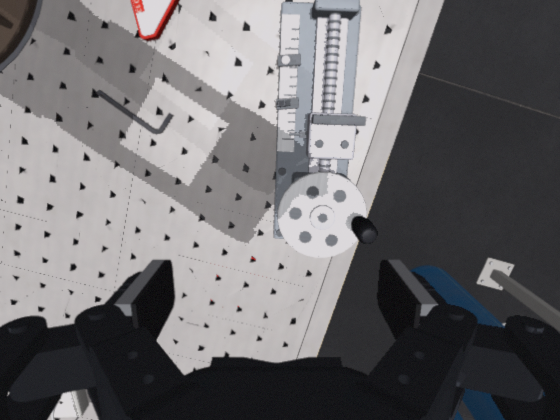

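The wrist view shows the wheel hub at (322,217), the grip at (365,228), and riders at about (289,60) and (288,103). The pointer is near (288,145). I'll enlarge that part and check heights.

```bash
python3 -c "
from h import *
c=load('w1'); P=cloud(c)
i=c['pixels'][0:190,250:390]; cv2.imwrite('pics/w1c.png',cv2.resize(i,None,fx=4.2,fy=3.15*1,interpolation=cv2.INTER_CUBIC)[:,:,::-1] if 0 else cv2.resize(i,None,fx=3.15,fy=3.15,interpolation=cv2.INTER_CUBIC)[:,:,::-1])
for v in range(40,165,4): print(v,P[v,278:302:3,2].round().astype(int))
print('hub',plane(c,322,217,74))
"
```

```text
40 [-1 18 17 17 17 18 18 12]
44 [ 0 19 19 19 18 18 18 12]
48 [ 0 19 19 20 19 20 18 12]
52 [ 0 19 19 18 20 17 18 12]
56 [25 26 28 28 26 25 26 25]
60 [27 28 29 28 26 25 26 24]
64 [27 26 29 28 26 26 26 26]
68 [ 1 18 19 19 19 19 19 12]
72 [-1 19 18 18 18 18 19 12]
76 [-1 17 18 19 19 19 19 12]
80 [ 4 17 19 17 20 17 19 12]
84 [10 20 18 18 19 18 18 11]
88 [11 20 18 18 20 20 19 11]
92 [10 18 19 19 18 19 12 12]
96 [11 19 20 19 20 19 12 12]
100 [26 52 54 51 47 25 26 12]
104 [47 50 54 52 46 25 26 14]
108 [27 26 26 27 25 24 13 12]
112 [18 18 19 18 18 19 12 12]
116 [18 18 18 17 18 19 13 12]
120 [19 19 19 20 18 19 13 13]
124 [21 19 17 18 18 19 12 12]
128 [18 18 19 19 19 18 12 13]
132 [19 18 19 18 17 19 14 14]
136 [17 18 21 20 20 18 13 14]
140 [19 18 19 18 18 18 13 12]
144 [18 18 20 19 19 19 12 12]
148 [19 19 19 19 19 19 12 12]
152 [12 13 13 13 14 12 12 12]
156 [14 12 11 13 12 12 14 13]
160 [433  12  11  13  12  12  12  13]
164 [13 13 13 12 13 14 10 12]
hub [ 515.06963045 -157.31982937   74.        ]
```

View pics/w1c.png

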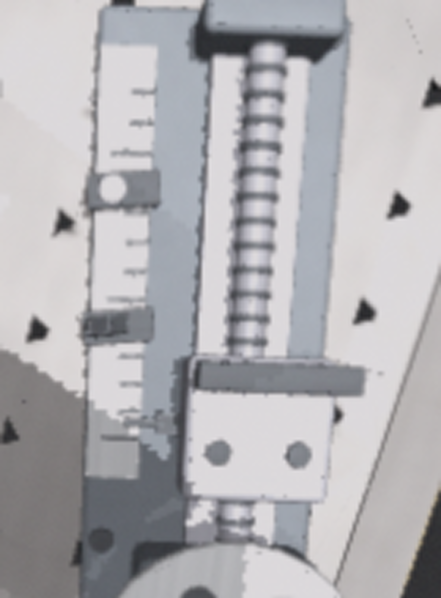

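The depth reading gives 53 mm at the nearer rider, crop (117,325), so that is the tall one. The pointer is the wider bar at crop (128–180,423), and the dark lines are graduations. Next I compute the turn angle, grasp the grip and make a short trial turn.

```bash
cat >> h.py <<'E'
O=[np.pi,0,1.84]
ys=np.array([-.267,.964])
E
python3 -c "
from h import *
c=load('w1'); hub=plane(c,322,217,74)[:2]
t=plane(c,287,103.3,25)[:2]; p=plane(c,290.5,134.3,19)[:2]
e=plane(c,289.5,9,20)[:2]; d=plane(c,286,59.5,25)[:2]-t; print('riders dir',d/np.linalg.norm(d))
g=plane(load('scene'),269,173,98)[:2]
print('dist',t-p,(t-p)@ys,'grip',g,g-hub,np.linalg.norm(g-hub))
a=np.arctan2(*(g-hub)[::-1]); q=hub+40*np.array([np.cos(a),np.sin(a)])
P=cloud(c); m=(P[...,2]>108)&(P[...,2]<125)&(np.hypot(P[...,0]-hub[0],P[...,1]-hub[1])<70)
print('grip top by depth',np.median(P[m],0),m.sum())
robot.move_ptp([*q,160],O); robot.move_l([*q,84],speed=100)
print(robot.read_ft_force()); robot.grip(0)
print(q,robot.read_position(),robot.read_width(),robot.read_grasp_force(),robot.read_ft_force(),robot.read_clock())
np.save('geo.npy',[*hub,a,(t-p)@ys])
"
```

```text
riders dir [-0.29504166  0.95548439]
dist [-13.77754417  32.70031964] 35.20171242863475 grip [ 554.13123937 -146.80206739] [39.06160892 10.51776198] 40.45284426001276
grip top by depth [ 552.57866924 -150.51313272  117.37232681] 364
[ 0.34010151 -0.47790506 -0.6963122 ]
[ 553.69396912 -146.91980715] [ 553.69486617 -146.93035892   84.30687195] 19.765660930718774 58.37174155865796 [-1.69649629  0.4261966   6.93514436] 4.2583
```

Gripped. Now the turn, in small steps with force monitoring; the centre is corrected as it goes if the force builds up.

```bash
python3 -c "
from h import *
x,y,a,D=np.load('geo.npy')
for k in range(1,5):
    b=a-0.15*k
    robot.move_l([x+40*np.cos(b),y+40*np.sin(b),84],speed=50)
    f=np.array(robot.read_ft_force()); r=np.array([np.cos(b),np.sin(b)]); tg=np.array([r[1],-r[0]])
    print(round(b,3),f.round(1),'rad',(f[:2]@r).round(1),'tan',(f[:2]@tg).round(1),robot.read_width().__round__(1))
c=cap('wrist','w2');cap('scene','s2'); print(robot.read_clock())
cv2.imwrite('pics/s2c.png',cv2.resize(load('s2')['pixels'][140:320,200:360],None,fx=3.3,fy=3.3,interpolation=cv2.INTER_CUBIC)[:,:,::-1])
"
```

```text
0.113 [-5.2 -1.9  8.9] rad -5.4 tan 1.3 20.1
-0.037 [-9.9  0.4 13.1] rad -9.9 tan -0.1 20.6
-0.187 [-12.3   2.4  16. ] rad -12.5 tan -0.0 20.3
-0.337 [-14.9   5.   17.7] rad -15.7 tan 0.2 20.2
5.425
```

View pics/s2c.png

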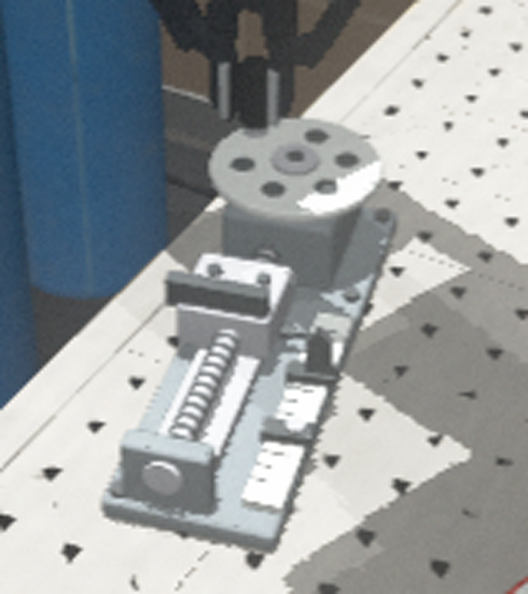

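The wheel turns and the carriage follows: the grip is now left of the hub in this view. The radial force is building slowly, so I adapt for it. I'll turn to about 2.2 rad, then look with the wrist camera.

```bash
cat >> h.py <<'E'
def turn(b0,b1,off):
    x,y,a,D=np.load('geo.npy')
    n=int(np.ceil(abs(b1-b0)/0.15))
    for b in np.linspace(b0,b1,n+1)[1:]:
        robot.move_l(np.array([x+40*np.cos(b),y+40*np.sin(b),84])+off,speed=50)
        f=np.array(robot.read_ft_force()); r=np.array([np.cos(b),np.sin(b),0])
        off=off+0.06*(f@r)*r+np.array([0,0,.03*f[2]])
        print(round(b,3),f.round(1),'rad',(f@r).round(1),off.round(1))
        if np.linalg.norm(f)>60: print('STOP');break
    np.save('st.npy',[b,*off])
E
python3 -c "
from h import *
a=np.load('geo.npy')[2]
turn(a-.6,a-2.2,np.zeros(3))
c=cap('wrist','w3'); print(robot.read_clock(),robot.read_position())
"
```

```text
-0.482 [-15.6   9.   20.7] rad -18.0 [-1.   0.5  0.6]
-0.628 [-10.9   8.    8.4] rad -13.5 [-1.6  1.   0.9]
-0.773 [-7.7  6.8  4.1] rad -10.3 [-2.1  1.4  1. ]
-0.919 [-6.3  8.2  1. ] rad -10.3 [-2.4  1.9  1. ]
-1.064 [-4.9  8.4 -0.6] rad -9.7 [-2.7  2.4  1. ]
-1.21 [-4.5  8.6 -0.2] rad -9.7 [-2.9  3.   1. ]
-1.355 [-3.5  8.7 -1.9] rad -9.2 [-3.   3.5  0.9]
-1.501 [-2.   8.7 -2.8] rad -8.8 [-3.1  4.   0.9]
-1.646 [-0.4  9.4 -2.5] rad -9.3 [-3.   4.6  0.8]
-1.792 [ 0.6  8.6 -2.9] rad -8.5 [-2.9  5.1  0.7]
-1.937 [ 2.1  6.8 -3. ] rad -7.1 [-2.8  5.5  0.6]
8.4083 [ 497.34185394 -188.79178903   84.43264727]
```

View pics/w3.png

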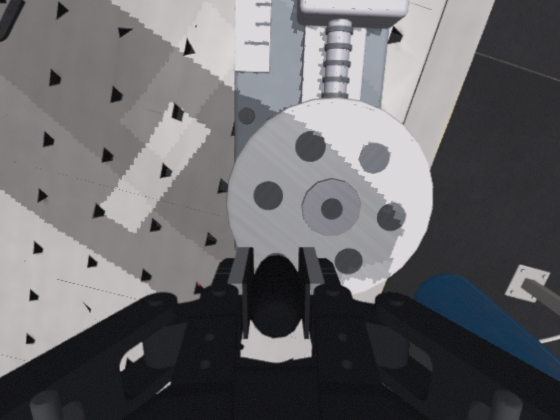

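The grip is still held at (277,285) and the pointer is out of view. I'll let go, look from above and then finish.

```bash
python3 -c "
from h import *
robot.grip(85); p=robot.read_position(); robot.move_l([p[0],p[1],165],speed=120)
robot.move_ptp([455,-130,290],[np.pi,0,1.84]); robot.dwell(.2)
c=cap('wrist','w4'); print(robot.read_clock()); hub=plane(c,322,217,74)
P=cloud(c); m=(P[...,2]>110)&(P[...,2]<125)&(np.hypot(P[...,0]-hub[0],P[...,1]-hub[1])<70)
print('grip',np.median(P[m],0),m.sum(),hub)
i=np.hstack([cv2.resize(c['pixels'][60:260,250:390],None,fx=3,fy=3,interpolation=cv2.INTER_CUBIC)]); cv2.imwrite('pics/w4c.png',i[:,:,::-1])
"
```

```text
10.75
grip [ 497.57764612 -191.54338121  117.58472994] 337 [ 513.9719276  -156.18007254   74.        ]
```

View pics/w4c.png

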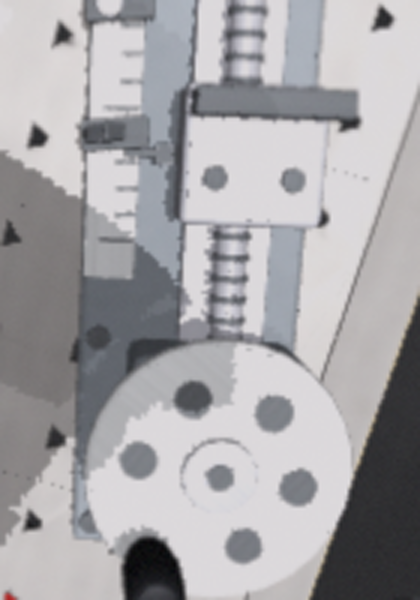

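The pointer is now at crop y≈153 and the tall rider's saddle centre at (116,132), so it is still short by a few mm. I'll regrip at the measured grip position, turn the remainder and check.

```bash
python3 -c "
from h import *
c=load('w4'); t=plane(c,288.7,104,25)[:2]; p=plane(c,292.7,111,19)[:2]; u=np.array([-.28,.96])
rem=(t-p)@u; print('rem',rem)
rem=np.clip(rem,4,9)
x,y,a,D=np.load('geo.npy'); g=np.array([497.6,-191.5]); hub=np.array([514.5,-156.8])
b=np.arctan2(*(g-hub)[::-1]); print(b,np.linalg.norm(g-hub))
np.save('geo.npy',[*hub,b,rem])
q=hub+40*np.array([np.cos(b),np.sin(b)])
robot.move_ptp([*q,165],O); robot.move_l([*q,84],speed=100); robot.grip(0)
print(robot.read_width(),robot.read_ft_force(),robot.read_position())
turn(b,b-rem/12.7,np.zeros(3))
robot.grip(85); p=robot.read_position(); robot.move_l([p[0],p[1],165],speed=120)
robot.move_ptp([455,-130,290],O); robot.dwell(.3)
c=cap('wrist','w5'); print(robot.read_clock())
cv2.imwrite('pics/w5c.png',cv2.resize(c['pixels'][60:260,250:390],None,fx=3,fy=3,interpolation=cv2.INTER_CUBIC)[:,:,::-1])
"
```

```text
rem 7.732587000258286
-2.0240155768784076 38.596631977414795
20.388297734593365 [-0.03037604  0.89836571  6.64606805] [ 497.27890781 -192.81495766   84.3370206 ]
-2.146 [0.3 1.9 8.3] rad -1.8 [0.1 0.1 0.2]
-2.268 [1.1 4.4 5.7] rad -4.0 [0.2 0.3 0.4]
-2.389 [2.2 4.5 2.9] rad -4.7 [0.4 0.5 0.5]
-2.511 [0.8 3.1 2.9] rad -2.4 [0.5 0.6 0.6]
-2.633 [ 0.3  2.8 -0.9] rad -1.6 [0.6 0.6 0.6]
16.6083
```

View pics/w5c.png

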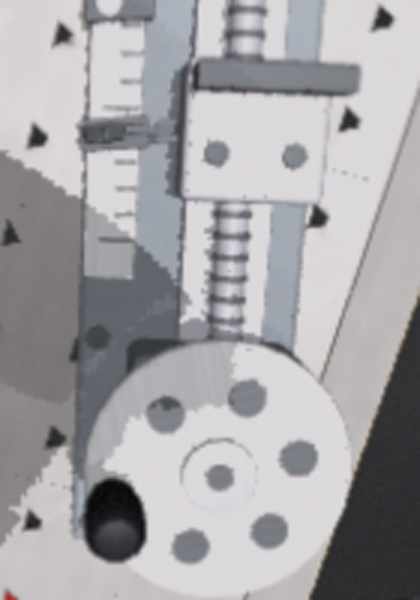

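The pointer, at crop (150,131), now lines up with the tall rider's saddle centre at (116,132). The gripper is clear of everything, so I'm handing the job in.

```bash
python3 -c "
from h import *
print(robot.job_done())"
```

```text
the job is handed in; nothing more can be done
None
```

The handwheel was turned until the carriage's pointer lined up with the tall pointed rider in the last wrist picture, the grip was let go with the arm clear of the slide, and the job was handed in at about 17 s; no verdict came back.

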